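# Add a slotted mass to a consolidation frame's weight carrier

## Task

Take the larger of the two loose slotted masses, slide it sideways onto the stem of the loading frame's weight carrier, below the stem's knob, and seat it flat and fully home on the mass already there. Turn it on the stem so that its slot points to the frame's open front, opposite to the slot of the mass below, and let go. Feel your way gently: do not push hard on the stem, do not press down on the stack or drag the lower mass round, and do not knock the frame or shift the other things on the bench.

Things in the scene. Friction and masses are not known exactly. Their poses are not given: they have to be found in the camera images.
- frame: Bench loading frame, fixed; base 250 x 270 mm. Origin: underside of the base, below the crosshead's middle; z up, +x to the transducer, -x the open front. Crosshead along y, 123-148 high; columns 16 wide at y +-100, tops 228; transducer and post at x 83-130, top 250. On the crosshead the carrier: pan 68 wide, top at 180, a mass on it, top at 196; stem 8 wide; knob 19 wide, 234.5-247 high.
- carrier (a joint): How far the carrier (pan, stem, masses) has sunk, in m, down is +; about 0 at the start; it springs 0.25 mm per N, the mass's own weight adds 0.8 mm, and 4.5 mm in all is too much. The carrier's bush plate is clamped by hand, so the stem stands up to 6 mm (x) and 7 mm (y) off the frame's middle. It yields 0.1 mm per N sideways; over 9 N is too hard.
- mass: The larger loose steel slotted mass: disc 60 mm across, 16 thick, about 0.3 kg, lying flat on the bench. Origin: centre of its underside; z up. Its slot, 9.5 wide, runs from the centre (end wall 4.75 behind it) to the rim along +x, with no lead-in. The mass on the pan is alike but 70 across; its slot opens to the frame's +x, give or take 35 degrees.
- mass_mouth (a point): Mouth of the larger loose mass's slot: on its rim at half thickness, 30 mm from the disc's axis.
- small_mass: The smaller loose slotted mass, not to be used: disc 44 mm across, 12 thick, slot 9.5 wide along its +x; origin at the centre of its underside. It and the larger mass may lie in each other's place.
- porous_stone: White porous stone disc, 63 mm across, 10 thick, loose on the bench; origin at the centre of its underside.
- cutting_ring: Brass sample ring, 68 mm across, 20 high, loose on the bench; origin at the centre of its underside.

How it is judged:
By the outcome, as a careful person would: the job done as asked, in the order asked, and still so for the second after the job is handed in, with the robot touching nothing.
It also fails if it takes over 72 s, if anything falls off the work surface, if the arm or the gripper's body presses on something with over 40 N, if the wrist force passes 120 N, or if a joint passes its speed limit or range.

## Robot

A 6-joint arm with a two-finger parallel gripper is mounted at the origin on the work surface. World frame = base frame: x ahead of the robot, y to its left, z up, the work surface at z = 0. Lengths are in m, angles in rad, forces in N, time in s.
With the tool pointing down it reaches from about 0.35 to 0.725 m from the base axis. Payload 6 kg.
Tool frame: the origin (TCP) lies between the finger pads; the fingertips stand 19 mm ahead of it and the grasp point (between the pads) is the TCP; z points along the fingers, y is the direction in which the jaws open and shut (so a half turn about z gives the same grasp; the last joint's range is limited). The gripper opens to 85 mm and grips with 20 to 120 N. Pads are 22 mm wide; open, the fingers measure 114 mm over their backs; the gripper's body (76 mm by 85 mm) begins 54 mm behind the grasp point. The pads swing forward as they close: fully open they stand 13 mm farther back than shut.
Start: joints at [-0.858, 0.04, 0.085, 0, -1.615, -0.334], TCP at [0.222, -0.557, 0.25] pointing down, gripper open.
Joint ranges: [-2.56, 2.56], [-1.29, 2.01], [-1.08, 1.49], [-3.29, 1.98], [-2.81, -0.18], [-2.99, 2.99]. Speed limits (rad/s): [2.57, 2.57, 3.01, 3.14, 3.14, 3.14].

## Interface

Orientations are given as a unit quaternion [w, x, y, z].
In Python, from bench import r gives the robot as it stands.
- The arm moves only by the tool jog_arm, never from a script. Its argument "targets" is a list of rows, each an object of numbers: "hand": the closure, from -1 (fully open) to 1 (shut); "tx", "ty", "tz": the shift along the tool's x, y, z in mm; "twist": the turn about the tool's z in degrees. A call has 1 to 5 rows; each row is the pose to reach, as a shift and turn from the pose measured when the call began, along the tool's axes at that moment; what a row does not reach only later rows make up. A row lasts 1/12 s, in which the tool goes at most 41.7 mm and 7.16 degrees, less where a joint would pass 70% of its speed; a pose out of reach is approached as far as the arm can. A call with a gripper value outside its range is refused whole. The fingers move at their own pace and stop on an object; the grip force is fixed at half the most. Time passes only in rows, so rows that repeat a pose let the fingers close. It gives the time, the measured TCP pose, the force and the opening at its end, in the units of the state.
- r.sense(): the state, without advancing time (a new reading comes with each control period).
- r.snapshot(name): name is "scene" or "top" or "wrist"; returns the picture (400x640x3 uint8, blue, green, red); there is no depth.
- r.calibration(name): a dict with "intrinsics" (3x3 intrinsics, pixels), "k1" (the pictures are not rectified: a ray, as slopes to the right and down, at radius r is drawn at 1 + k1 r^2 times it, then the intrinsics apply), "eye" and "orientation" of the camera in the world; the wrist camera has in their place "T_tool_cam" (4x4, takes a point from camera to tool coordinates, whose origin is the TCP and whose axes are the flange's). Camera axes: x right, y down, z forward; pixel columns grow to the right and rows downward; lengths in m; the calibration is good to about 2 mm. A picture is of the moment at which its call begins: read the wrist's pose just before it. calibration takes no time and is no camera call.
- r.finish_job(): hands the job in, once; it reports no verdict.
The state is a dict: "time_s": time; "joint_pos": joint angles; "joint_velocities": joint speeds; "joint_torque": joint torques, N m; "ee_pos": TCP position; "orientation": TCP orientation; "force": force on the tool from outside, world axes, zero at the start; "moment": the same for the moment, N m; "opening": opening from 0.0 (shut) to 1.0 (fully open).
Only numpy, scipy, OpenCV 4.12 (cv2) and the standard library are available. Lean on these libraries where they do the work, as an engineer would, in place of code of your own. Each camera call takes 0.05 s, during which the arm holds its last target. There are 200 camera calls.

## Working session

There is one attempt and no reset: what is moved stays moved. The work goes in short steps, Python scripts to look and compute and a tool call to move; the robot and the scene stay as the last step left them, time stands still between calls to the robot, and variables do not carry over. Pictures are saved under pics/ and viewed, about 8 in all and at most 12, crops included, and the job is handed in when it is done.

Besides the shell and the picture viewer there is one more tool, called after ">>>" by a JSON object that holds its "method" and its "body". jog_arm: Moves the arm, as the interface text tells. Its arguments: {"type":"object","properties":{"targets":{"type":"array"}},"required":["targets"]}

```bash
ls; mkdir -p pics; cat > h.py <<'E'
import numpy as np, cv2
from bench import r
from scipy.spatial.transform import Rotation as R
def pose():
    s=r.sense(); q=s['orientation']; return np.array(s['ee_pos']),R.from_quat([q[1],q[2],q[3],q[0]]).as_matrix(),s
def cam(name):
    c=r.calibration(name); K=np.array(c['intrinsics']); k1=c['k1']
    if name=='wrist':
        p,M,_=pose(); T=np.array(c['T_tool_cam']); return K,k1,p+M@T[:3,3],M@T[:3,:3]
    o=np.array(c['orientation'])
    if o.size==4: o=R.from_quat([o[1],o[2],o[3],o[0]]).as_matrix()
    return K,k1,np.array(c['eye']),o
def rays(C,uv):
    K,k1,e,M=C; uv=np.atleast_2d(np.float64(uv))
    n=cv2.undistortPoints(uv.reshape(-1,1,2),K,np.array([k1,0,0,0.])).reshape(-1,2)
    return np.c_[n,np.ones(len(n))]@M.T
def onplane(C,uv,z):
    d=rays(C,uv); return C[2]+d*((z-C[2][2])/d[:,2])[:,None]
def proj(C,P):
    K,k1,e,M=C; q=(np.atleast_2d(P)-e)@M; n=q[:,:2]/q[:,2:]; n=n*(1+k1*(n**2).sum(1))[:,None]
    return n@K[:2,:2].T+K[:2,2]
E
python3 - <<'E'
from h import *
for n in ('scene','top','wrist'):
    C=cam(n); im=r.snapshot(n); cv2.imwrite(f'pics/{n}0.png',im); print(n,C)
print(r.sense())
a=cv2.imread('pics/top0.png');b=cv2.imread('pics/scene0.png')
E
```

```text
pics
scene (array([[412.28938716,   0.        , 318.84884485],
       [  0.        , 412.28938716, 197.35165642],
       [  0.        ,   0.        ,   1.        ]]), -0.07609546763083233, array([1.07990884, 0.3155344 , 0.63675176]), array([[-0.64438427,  0.47080477, -0.60258758],
       [ 0.76458072,  0.38264115, -0.51865409],
       [-0.01361002, -0.79493938, -0.60653618]]))
top (array([[506.6908528 ,   0.        , 321.40519458],
       [  0.        , 506.6908528 , 198.96760194],
       [  0.        ,   0.        ,   1.        ]]), -0.03713038913428775, array([ 0.43412013, -0.09736137,  1.04712621]), array([[-0.01691693, -0.99285914,  0.11808703],
       [-0.99984686,  0.01732771,  0.00245272],
       [-0.00448139, -0.11802745, -0.99300022]]))
wrist (array([[294.41130896,   0.        , 319.49935269],
       [  0.        , 294.41130896, 193.84536936],
       [  0.        ,   0.        ,   1.        ]]), 0.0006150435422848785, array([ 0.14416109, -0.58723935,  0.37304093]), array([[-0.37019458,  0.87975637,  0.29830305],
       [ 0.92895125,  0.34977357,  0.12127663],
       [ 0.00235537,  0.32200494, -0.94673506]]))
{'time_s': 0.15, 'joint_pos': array([-8.58273445e-01,  4.07038204e-02,  8.40283773e-02, -3.48800394e-04,
       -1.61552049e+00, -3.33718785e-01]), 'joint_velocities': array([-0.00038597, -0.00168207,  0.00380075,  0.00318116, -0.00113992,
        0.00166061]), 'joint_torque': array([-1.26829938e-03, -3.68617773e+01,  3.47692788e+01,  6.93619922e+00,
       -4.36893606e-03, -8.10236315e-06]), 'ee_pos': array([ 0.22186904, -0.55721637,  0.24948232]), 'orientation': array([-1.98681858e-04, -1.88279159e-01,  9.82115288e-01,  6.93258399e-04]), 'force': array([ 0.93656201, -0.12440414, -0.36854377]), 'moment': array([-0.08543735, -0.01581865, -0.00308914]), 'opening': 0.9964083945111625}
```

View pics/top0.png

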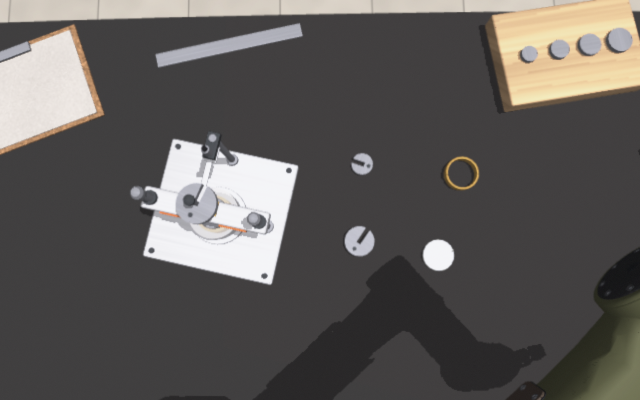

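View pics/scene0.png

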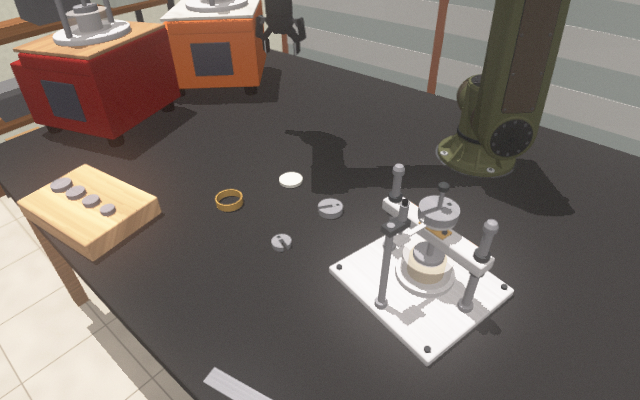

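The top view shows the larger mass at (360,241) with its slot pointing up and to the right, the small one at (362,163), the stone at (438,255) and the ring at (461,173). The frame is around (220,210), with its transducer at (212,145), so its open front faces the robot. I'll zoom in on the details.

```bash
python3 - <<'E'
from h import *
a=cv2.imread('pics/top0.png');b=cv2.imread('pics/scene0.png')
A=cv2.resize(a[120:290,125:305],None,fx=2.2,fy=2.2,interpolation=cv2.INTER_CUBIC)
B=cv2.resize(b[155:325,325:515],None,fx=2.1,fy=2.1,interpolation=cv2.INTER_CUBIC)
A2=cv2.resize(a[215:265,335:385],(220,220),interpolation=cv2.INTER_CUBIC)
B2=cv2.resize(b[190:226,310:352],(257,220),interpolation=cv2.INTER_CUBIC)
o=np.zeros((600,800,3),np.uint8)
o[:374,:396]=A; o[:357,400:799]=B; o[378:598,:220]=A2; o[378:598,230:487]=B2
cv2.imwrite('pics/crop1.png',o)
C=cam('top')
g=cv2.cvtColor(a,cv2.COLOR_BGR2GRAY)
for nm,(u,v),w,z,t in (('mass',(360,241),24,.016,90),('small',(362,163),20,.012,90),('stone',(438,255),24,.01,120)):
    m=np.uint8(g[v-w:v+w,u-w:u+w]>t)
    cs,_=cv2.findContours(m,0,1); c=max(cs,key=cv2.contourArea)[:,0]+[u-w,v-w]
    h=cv2.convexHull(np.int32(c))[:,0].astype(float)
    P=onplane(C,h,z)[:,:2]; (x,y),rad=cv2.minEnclosingCircle(np.float32(P*1000))
    print(nm,x,y,rad*2)
    ys,xs=np.nonzero(m==0); q=np.c_[xs+u-w,ys+v-w]; Q=onplane(C,q,z)[:,:2]*1000-[x,y]
    k=np.hypot(*Q.T)<(rad-3); 
    print(' dark',k.sum(),Q[k].round().astype(int).tolist() if nm!='stone' else '')
E
```

```text
mass 470.17303466796875 -170.1956024169922 62.802242279052734
 dark 52 [[23, -14], [21, -12], [21, -14], [21, -16], [21, -18], [19, -10], [19, -12], [19, -14], [19, -16], [17, -10], [17, -12], [17, -14], [17, -16], [15, -8], [15, -10], [15, -12], [15, -14], [13, -6], [13, -8], [13, -10], [13, -12], [11, -6], [11, -8], [11, -10], [11, -12], [9, -4], [9, -6], [9, -8], [9, -10], [7, -2], [7, -4], [7, -6], [7, -8], [5, -2], [5, -4], [5, -6], [5, -8], [3, 0], [3, -2], [3, -4], [3, -6], [1, 3], [1, 0], [1, -2], [1, -4], [-1, 3], [-1, 1], [-1, -1], [-1, -4], [-3, 3], [-3, 1], [-3, -1]]
small 629.891845703125 -179.8639373779297 46.89112091064453
 dark 35 [[8, 18], [8, 16], [8, 14], [8, 12], [6, 18], [6, 16], [5, 14], [5, 12], [5, 10], [5, 8], [5, 6], [3, 18], [3, 16], [3, 14], [3, 12], [3, 10], [3, 8], [3, 6], [3, 4], [3, 2], [3, 0], [1, 12], [1, 10], [1, 8], [1, 6], [1, 4], [1, 2], [1, 0], [1, -3], [-1, 6], [-1, 4], [-1, 2], [-1, 0], [-1, -2], [-3, 0]]
stone 438.8907775878906 -330.6015319824219 64.41173553466797
 dark 0
```

View pics/crop1.png

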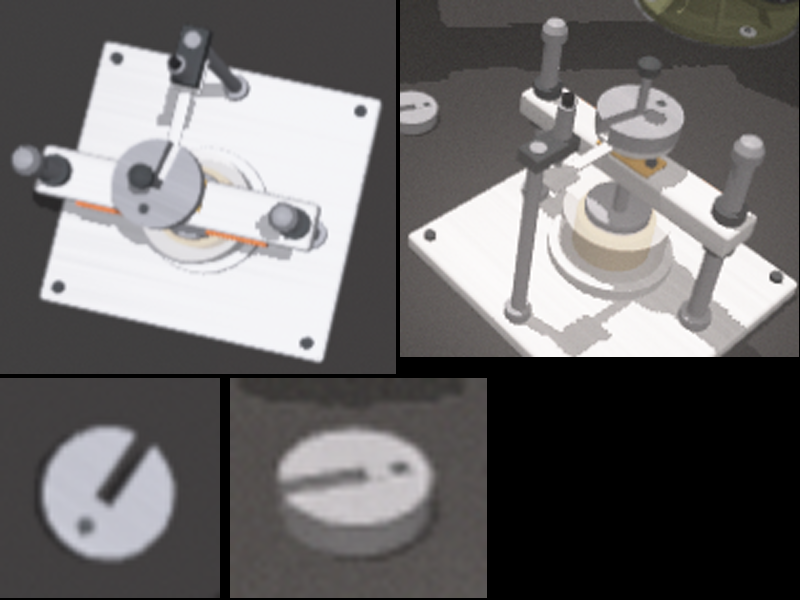

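```bash
python3 - <<'E'
from h import *
T=cam('top');S=cam('scene')
print(np.array(r.calibration('wrist')['T_tool_cam']).round(3)); p,M,s=pose(); print('tool x,y',M[:,0].round(3),M[:,1].round(3))
def tri(a,b):
    d1=rays(T,a)[0];d2=rays(S,b)[0];d1/=np.linalg.norm(d1);d2/=np.linalg.norm(d2)
    A=np.c_[d1,-d2];t=np.linalg.lstsq(A,S[2]-T[2],rcond=None)[0]
    p1=T[2]+t[0]*d1;p2=S[2]+t[1]*d2; return (p1+p2)/2,np.linalg.norm(p1-p2)
ct=lambda x,y:(125+x/2.2-.3,120+y/2.2-.3); cs=lambda x,y:((x-400)/2.1+325-.3,y/2.1+155-.3)
L,e=tri(ct(26,160),cs(749,143));print('L?',L,e,onplane(T,ct(26,160),.228))
Rr,e=tri(ct(286,216),cs(555,22));print('R',Rr,e,onplane(T,ct(286,216),.228))
k,e=tri(ct(142,176),cs(650,64));print('knob',k,e,onplane(T,ct(142,176),.247))
Lp=onplane(T,ct(26,160),.228)[0];Rp=onplane(T,ct(286,216),.228)[0]
d=Lp-Rp; print('span',np.hypot(*d[:2]),'yaw',np.degrees(np.arctan2(d[1],d[0]))-90,'mid',(Lp+Rp)/2)
h=[onplane(T,ct(*q),.02)[0][:2] for q in ((117,58),(361,111),(307,343),(58,287))]
h=np.array(h);print('holes',h.round(4),h.mean(0)); 
for i,j in((0,1),(3,2)): d=h[i]-h[j];print(np.hypot(*d),np.degrees(np.arctan2(d[1],d[0]))-90)
for i,j in((0,3),(1,2)): d=h[i]-h[j];print(np.hypot(*d),np.degrees(np.arctan2(d[1],d[0])))
# lower disc
print('disc slot pts',onplane(T,[ct(145,180),ct(160,183),ct(178,150),ct(186,140),ct(144,209)],.196))
E
```

```text
[[ 0.    -0.947 -0.322  0.083]
 [ 1.     0.     0.001  0.001]
 [-0.001 -0.322  0.947 -0.124]
 [ 0.     0.     0.     1.   ]]
tool x,y [-0.929 -0.37   0.   ] [-0.37   0.929  0.001]
L? [0.54889566 0.20915028 0.22175575] 0.0022322647866315766 [[0.54763547 0.20791743 0.228     ]]
R [0.50299298 0.01368421 0.22408788] 0.0006220603515036648 [[0.50251153 0.01342587 0.228     ]]
knob [0.53261885 0.11637648 0.24193646] 0.0010625167629616072 [[0.53177422 0.1155198  0.247     ]]
span 0.19965754144072742 yaw -13.062082055072622 mid [0.5250735  0.11067165 0.228     ]
holes [[ 0.6721  0.2013]
 [ 0.6171 -0.0288]
 [ 0.4032  0.0226]
 [ 0.4577  0.2526]] [0.53753343 0.11194871]
0.2366034079469711 -13.442805903822801
0.23634913561291515 -13.322336926921153
0.2204456134477735 -13.444913471345355
0.21994882775357152 -13.511291253087185
disc slot pts [[0.53485065 0.12671761 0.196     ]
 [0.53232092 0.11505607 0.196     ]
 [0.55776139 0.10137654 0.196     ]
 [0.5654674  0.09523805 0.196     ]
 [0.51241281 0.12719249 0.196     ]]
```

>>> {"method": "jog_arm", "body": {"targets": [{"hand": -1, "tx": -31, "ty": 22, "tz": 0, "twist": 0}, {"hand": -1, "tx": -62, "ty": 44, "tz": 0, "twist": 0}, {"hand": -1, "tx": -93, "ty": 67, "tz": 0, "twist": 0}, {"hand": -1, "tx": -125, "ty": 89, "tz": 0, "twist": 0}, {"hand": -1, "tx": -150, "ty": 107, "tz": 0, "twist": 0}]}}

```text
time_s: 0.57
ee_pos: [0.3225, -0.4003, 0.2494]
orientation: [-0.0, -0.188, 0.982, 0.001]
force: [0.4, -1.4, -0.2]
opening: 0.999
```

>>> {"method": "jog_arm", "body": {"targets": [{"hand": -1, "tx": -31, "ty": 22, "tz": 0, "twist": 0}, {"hand": -1, "tx": -62, "ty": 44, "tz": 0, "twist": 0}, {"hand": -1, "tx": -93, "ty": 67, "tz": 0, "twist": 0}, {"hand": -1, "tx": -125, "ty": 89, "tz": 0, "twist": 0}, {"hand": -1, "tx": -150, "ty": 107, "tz": 0, "twist": 0}]}}

```text
time_s: 0.98
ee_pos: [0.4231, -0.243, 0.2495]
orientation: [0.0, -0.189, 0.982, 0.001]
force: [0.9, -0.2, -0.5]
opening: 1.001
```

>>> {"method": "jog_arm", "body": {"targets": [{"hand": -1, "tx": 0, "ty": 0, "tz": 0, "twist": -7}, {"hand": -1, "tx": 0, "ty": 0, "tz": 0, "twist": -14}, {"hand": -1, "tx": 0, "ty": 0, "tz": 0, "twist": -21}, {"hand": -1, "tx": 0, "ty": 0, "tz": 0, "twist": -28}, {"hand": -1, "tx": 0, "ty": 0, "tz": 0, "twist": -35}]}}

```text
time_s: 1.4
ee_pos: [0.4231, -0.2428, 0.2493]
orientation: [0.0, -0.478, 0.878, 0.001]
force: [-1.7, -0.8, 0.4]
opening: 1.0
```

>>> {"method": "jog_arm", "body": {"targets": [{"hand": -1, "tx": 0, "ty": 0, "tz": 0, "twist": -7}, {"hand": -1, "tx": 0, "ty": 0, "tz": 0, "twist": -14}, {"hand": -1, "tx": 0, "ty": 0, "tz": 0, "twist": -21}, {"hand": -1, "tx": 0, "ty": 0, "tz": 0, "twist": -28}, {"hand": -1, "tx": 0, "ty": 0, "tz": 0, "twist": -35}]}}

```text
time_s: 1.82
ee_pos: [0.423, -0.2427, 0.2489]
orientation: [-0.001, 0.722, -0.691, -0.001]
force: [-0.8, 0.4, 0.7]
opening: 0.997
```

>>> {"method": "jog_arm", "body": {"targets": [{"hand": -1, "tx": 0, "ty": 0, "tz": 0, "twist": -7}, {"hand": -1, "tx": 0, "ty": 0, "tz": 0, "twist": -14}, {"hand": -1, "tx": 0, "ty": 0, "tz": 0, "twist": -21}, {"hand": -1, "tx": 0, "ty": 0, "tz": 0, "twist": -28}, {"hand": -1, "tx": 0, "ty": 0, "tz": 0, "twist": -35}]}}

```text
time_s: 2.23
ee_pos: [0.4229, -0.2426, 0.2487]
orientation: [-0.001, 0.898, -0.439, -0.001]
force: [-0.8, 0.7, 0.3]
opening: 1.004
```

>>> {"method": "jog_arm", "body": {"targets": [{"hand": -1, "tx": 0, "ty": 0, "tz": 0, "twist": -7}, {"hand": -1, "tx": 0, "ty": 0, "tz": 0, "twist": -14}, {"hand": -1, "tx": 0, "ty": 0, "tz": 0, "twist": -21}, {"hand": -1, "tx": 0, "ty": 0, "tz": 0, "twist": -24}, {"hand": -1, "tx": 0, "ty": 0, "tz": 0, "twist": -24}]}}

```text
time_s: 2.65
ee_pos: [0.4228, -0.2426, 0.2484]
orientation: [-0.001, 0.97, -0.242, -0.001]
force: [0.9, -0.7, -0.4]
opening: 1.002
```

>>> {"method": "jog_arm", "body": {"targets": [{"hand": -1, "tx": 3, "ty": -35, "tz": 10, "twist": 2}, {"hand": -1, "tx": 6, "ty": -65, "tz": 25, "twist": 4}, {"hand": -1, "tx": 8, "ty": -86, "tz": 50, "twist": 6}, {"hand": -1, "tx": 8, "ty": -86, "tz": 60, "twist": 6}, {"hand": -1, "tx": 8, "ty": -86, "tz": 60, "twist": 6}]}}

```text
time_s: 3.07
ee_pos: [0.4692, -0.1691, 0.185]
orientation: [-0.001, 0.956, -0.293, -0.004]
force: [-0.1, -0.2, 0.2]
opening: 0.994
```

```bash
cat >> h.py <<'E'
def totool(w):
    p,M,s=pose(); return (M.T@(np.array(w)-p)*1000).round(1)
def yaw():
    p,M,s=pose(); return np.degrees(np.arctan2(M[1,0],M[0,0]))
E
python3 - <<'E'
from h import *
C=cam('wrist'); a=r.snapshot('wrist'); cv2.imwrite('pics/w1.png',a)
c=proj(C,[.4702,-.1702,.016])[0]; print('expect',c,'yaw',yaw(),pose()[0])
hs=cv2.cvtColor(a,cv2.COLOR_BGR2GRAY); m=np.uint8(hs>100)*255
cs,_=cv2.findContours(m,0,1)
for q in cs:
    if cv2.contourArea(q)<1500: continue
    h=cv2.convexHull(q)[:,0].astype(float); P=onplane(C,h,.016)[:,:2]*1000
    print(cv2.boundingRect(q),cv2.minEnclosingCircle(np.float32(P)))
    (x,y),rad=cv2.minEnclosingCircle(np.float32(P))
    if 25<rad<36:
        vv,uu=np.nonzero(m==0); Q=onplane(C,np.c_[uu,vv],.016)[:,:2]*1000-[x,y]; R_=np.hypot(*Q.T)
        k=(R_<rad-3)&(R_>8)
        ang=np.degrees(np.arctan2(Q[k,1],Q[k,0])); print(np.histogram(ang,bins=np.arange(-180,181,20)))
        k&=np.abs((np.degrees(np.arctan2(Q[:,1],Q[:,0]))+34+180)%360-180)<25
        print('slot dir',np.degrees(np.arctan2(*(Q[k].mean(0)[::-1]))),k.sum(), 'line',cv2.fitLine(np.float32(Q[k]),2,0,.01,.01).ravel())
E
```

```text
expect [320.09690168 174.73170623] yaw -34.049138709419765 [ 0.46955391 -0.17004242  0.18732747]
(290, 146, 60, 56) ((470.6944274902344, -169.59478759765625), 31.04497528076172)
(array([ 0,  0,  0,  0,  0,  0, 52, 97,  8,  0,  0,  0,  0,  0,  0,  3, 13,
        0]), array([-180, -160, -140, -120, -100,  -80,  -60,  -40,  -20,    0,   20,
         40,   60,   80,  100,  120,  140,  160,  180]))
slot dir -35.893901998661825 157 line [  0.7809417   -0.62460387  14.454962   -10.461303  ]
(0, 113, 210, 268) ((548.5985717773438, 147.38345336914062), 213.55514526367188)
(439, 74, 69, 70) ((441.8897399902344, -326.9829406738281), 32.293277740478516)
(array([0, 0, 0, 0, 0, 0, 0, 0, 0, 0, 0, 0, 0, 0, 0, 0, 0, 0]), array([-180, -160, -140, -120, -100,  -80,  -60,  -40,  -20,    0,   20,
         40,   60,   80,  100,  120,  140,  160,  180]))<stdin>:16: RuntimeWarning: Mean of empty slice.
  ret = um.true_divide(
Traceback (most recent call last):
cv2.error: OpenCV(4.12.0) /io/opencv/modules/imgproc/src/linefit.cpp:50: error: (-215:Assertion failed) count > 0 in function 'fitLine2D_wods'
```

View pics/w1.png

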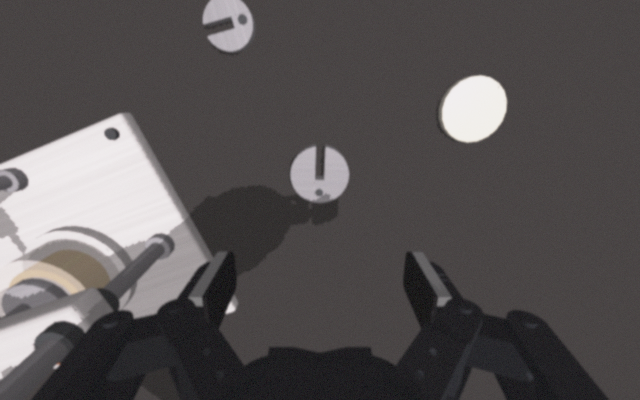

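The wrist view shows the mass at (320,174), with its slot straight up the image, so it is aligned with tool x. That agrees with the top view. I'll descend to grasp.

>>> {"method": "jog_arm", "body": {"targets": [{"hand": -1, "tx": 1, "ty": 0, "tz": 40, "twist": 0}, {"hand": -1, "tx": 1, "ty": 0, "tz": 80, "twist": 0}, {"hand": -1, "tx": 1, "ty": 0, "tz": 115, "twist": 0}, {"hand": -1, "tx": 1, "ty": 0, "tz": 135, "twist": 0}, {"hand": -1, "tx": 1, "ty": 0, "tz": 140, "twist": 0}]}}

```text
time_s: 3.53
ee_pos: [0.4677, -0.1708, 0.0445]
orientation: [-0.0, 0.956, -0.294, -0.005]
force: [-1.3, -0.5, -0.5]
opening: 1.0
```

>>> {"method": "jog_arm", "body": {"targets": [{"hand": -1, "tx": 0, "ty": 0, "tz": 8, "twist": 0}, {"hand": -1, "tx": 0, "ty": 0, "tz": 16, "twist": 0}, {"hand": -1, "tx": 0, "ty": 0, "tz": 22, "twist": 0}, {"hand": -1, "tx": 0, "ty": 0, "tz": 26, "twist": 0}, {"hand": -1, "tx": 0, "ty": 0, "tz": 26, "twist": 0}]}}

```text
time_s: 3.95
ee_pos: [0.4675, -0.1707, 0.0184]
orientation: [-0.0, 0.956, -0.294, -0.005]
force: [0.5, -1.0, -0.2]
opening: 1.0
```

```bash
python3 - <<'E'
from h import *
print(totool([.4705,-.1699,.019]),pose()[0],yaw()); a=r.snapshot('wrist'); cv2.imwrite('pics/w2.png',a)
E
```

```text
[ 2.  -2.4 -0.6] [ 0.46748867 -0.17074137  0.01838113] -34.177396405595026
```

View pics/w2.png

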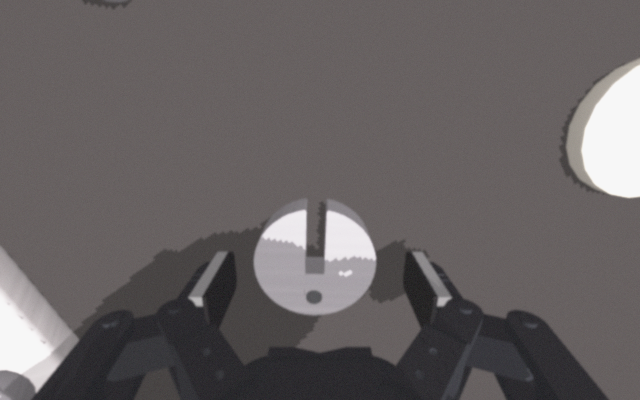

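The slot is at u≈316, about 2 mm to tool −y of the finger middle. I'll centre on it, lower a little and close.

>>> {"method": "jog_arm", "body": {"targets": [{"hand": -1, "tx": 2, "ty": -2.4, "tz": 2, "twist": 0}, {"hand": -1, "tx": 2, "ty": -2.4, "tz": 3, "twist": 0}, {"hand": -1, "tx": 2, "ty": -2.4, "tz": 3, "twist": 0}]}}

```text
time_s: 4.25
ee_pos: [0.4709, -0.1698, 0.016]
orientation: [-0.0, 0.956, -0.294, -0.005]
force: [-0.1, -0.5, 0.5]
opening: 0.996
```

>>> {"method": "jog_arm", "body": {"targets": [{"hand": 1, "tx": 0, "ty": 0, "tz": 0, "twist": 0}, {"hand": 1, "tx": 0, "ty": 0, "tz": 0, "twist": 0}, {"hand": 1, "tx": 0, "ty": 0, "tz": 0, "twist": 0}, {"hand": 1, "tx": 0, "ty": 0, "tz": 0, "twist": 0}, {"hand": 1, "tx": 0, "ty": 0, "tz": 0, "twist": 0}]}}

```text
time_s: 4.67
ee_pos: [0.4713, -0.17, 0.0167]
orientation: [-0.0, 0.956, -0.294, -0.004]
force: [-0.7, -0.9, 5.7]
opening: 0.677
```

>>> {"method": "jog_arm", "body": {"targets": [{"hand": 1, "tx": 0, "ty": 0, "tz": 0, "twist": 0}, {"hand": 1, "tx": 0, "ty": 0, "tz": 0, "twist": 0}, {"hand": 1, "tx": 0, "ty": 0, "tz": 0, "twist": 0}, {"hand": 1, "tx": 0, "ty": 0, "tz": 0, "twist": 0}]}}

```text
time_s: 5.0
ee_pos: [0.4713, -0.17, 0.0167]
orientation: [-0.0, 0.956, -0.294, -0.004]
force: [-0.7, 0.4, 2.6]
opening: 0.672
```

>>> {"method": "jog_arm", "body": {"targets": [{"hand": 1, "tx": 0, "ty": 0, "tz": -15, "twist": 0}, {"hand": 1, "tx": 0, "ty": 0, "tz": -50, "twist": 0}, {"hand": 1, "tx": 0, "ty": 0, "tz": -90, "twist": 0}, {"hand": 1, "tx": 0, "ty": 0, "tz": -130, "twist": 0}, {"hand": 1, "tx": 0, "ty": 0, "tz": -150, "twist": 0}]}}

```text
time_s: 5.42
ee_pos: [0.4734, -0.1707, 0.171]
orientation: [-0.0, 0.956, -0.294, -0.002]
force: [0.8, -0.2, -2.6]
opening: 0.675
```

>>> {"method": "jog_arm", "body": {"targets": [{"hand": 1, "tx": 0, "ty": 0, "tz": -38, "twist": 0}, {"hand": 1, "tx": 0, "ty": 0, "tz": -76, "twist": 0}, {"hand": 1, "tx": 0, "ty": 0, "tz": -110, "twist": 0}, {"hand": 1, "tx": 0, "ty": 0, "tz": -134, "twist": 0}, {"hand": 1, "tx": 0, "ty": 0, "tz": -134, "twist": 0}]}}

```text
time_s: 5.83
ee_pos: [0.4749, -0.1714, 0.3101]
orientation: [-0.001, 0.956, -0.294, 0.002]
force: [-0.3, -0.8, -2.6]
opening: 0.677
```

>>> {"method": "jog_arm", "body": {"targets": [{"hand": 1, "tx": -10, "ty": -30, "tz": 0, "twist": 0}, {"hand": 1, "tx": -22, "ty": -67, "tz": 0, "twist": 0}, {"hand": 1, "tx": -34, "ty": -104, "tz": 0, "twist": 0}, {"hand": 1, "tx": -45, "ty": -140, "tz": 0, "twist": 0}, {"hand": 1, "tx": -51, "ty": -158, "tz": 0, "twist": 0}]}}

```text
time_s: 6.25
ee_pos: [0.5216, -0.0081, 0.3072]
orientation: [-0.001, 0.956, -0.292, -0.0]
force: [0.0, -0.3, -4.2]
opening: 0.674
```

>>> {"method": "jog_arm", "body": {"targets": [{"hand": 1, "tx": -10, "ty": -32, "tz": 0, "twist": 0}, {"hand": 1, "tx": -22, "ty": -69, "tz": 0, "twist": 0}, {"hand": 1, "tx": -34, "ty": -106, "tz": 0, "twist": 0}, {"hand": 1, "tx": -46, "ty": -140, "tz": 0, "twist": 0}, {"hand": 1, "tx": -51, "ty": -158, "tz": 0, "twist": 0}]}}

```text
time_s: 6.67
ee_pos: [0.5674, 0.1554, 0.3035]
orientation: [-0.0, 0.957, -0.291, -0.003]
force: [0.7, -0.1, -4.9]
opening: 0.674
```

>>> {"method": "jog_arm", "body": {"targets": [{"hand": 1, "tx": 0, "ty": 0, "tz": 0, "twist": 6}, {"hand": 1, "tx": 0, "ty": 0, "tz": 0, "twist": 13}, {"hand": 1, "tx": 0, "ty": 0, "tz": 0, "twist": 20}, {"hand": 1, "tx": 0, "ty": 0, "tz": 0, "twist": 27}, {"hand": 1, "tx": 0, "ty": 0, "tz": 0, "twist": 33}]}}

```text
time_s: 7.08
ee_pos: [0.5669, 0.156, 0.3005]
orientation: [0.002, 0.833, -0.553, -0.004]
force: [0.2, 0.2, -3.9]
opening: 0.679
```

>>> {"method": "jog_arm", "body": {"targets": [{"hand": 1, "tx": 0, "ty": 0, "tz": 0, "twist": 6}, {"hand": 1, "tx": 0, "ty": 0, "tz": 0, "twist": 13}, {"hand": 1, "tx": 0, "ty": 0, "tz": 0, "twist": 20}, {"hand": 1, "tx": 0, "ty": 0, "tz": 0, "twist": 27}, {"hand": 1, "tx": 0, "ty": 0, "tz": 0, "twist": 33}]}}

```text
time_s: 7.5
ee_pos: [0.5664, 0.1563, 0.2975]
orientation: [-0.005, -0.639, 0.769, 0.004]
force: [0.8, -0.3, -3.0]
opening: 0.671
```

>>> {"method": "jog_arm", "body": {"targets": [{"hand": 1, "tx": 0, "ty": 0, "tz": 0, "twist": 6}, {"hand": 1, "tx": 0, "ty": 0, "tz": 0, "twist": 13}, {"hand": 1, "tx": 0, "ty": 0, "tz": 0, "twist": 20}, {"hand": 1, "tx": 0, "ty": 0, "tz": 0, "twist": 27}, {"hand": 1, "tx": 0, "ty": 0, "tz": 0, "twist": 33}]}}

```text
time_s: 7.92
ee_pos: [0.5659, 0.1566, 0.2946]
orientation: [-0.008, -0.392, 0.92, 0.003]
force: [-1.1, 0.0, -3.3]
opening: 0.679
```

```bash
python3 - <<'E'
from h import *
p,M,s=pose();print(p,yaw(),M.round(4).tolist(),s['joint_pos'].round(2)); C=cam('wrist'); a=r.snapshot('wrist'); cv2.imwrite('pics/w3.png',a)
print(proj(C,[[.532,.1155,.247],[.532,.1155,.196]]), totool([.532,.1155,.24]))
E
```

```text
[0.56593753 0.15663247 0.29457512] -133.8433063095291 [[-0.6926, -0.7211, -0.0173], [-0.7212, 0.6927, -0.0009], [0.0127, 0.0119, -0.9998]] [ 0.61  0.03  0.16 -0.01 -1.71 -1.37]
[[309.59227371 148.24801089]
 [310.91680399 137.15991052]] [52.5 -4.9 55.3]
```

View pics/w3.png

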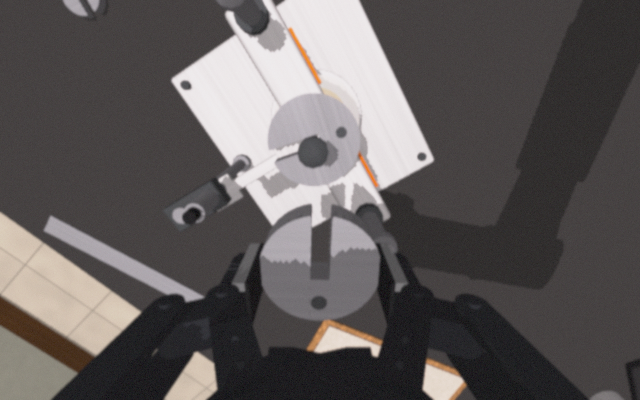

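The wrist view shows the mass in the hand with its slot at u≈321, rows 215–278. The knob is at (313,152), and the post is well to the left at (190,210). Now I'll measure the slot line and knob in tool coordinates.

```bash
cat > rel.py <<'E'
from h import *
import sys
def run(a,ku,kv,rows=(222,256),thr=75,zk=.247,show=True,sl=(295,348),kz_r=9.5):
    c=r.calibration('wrist');K=np.array(c['intrinsics']);T=np.array(c['T_tool_cam']); C=(K,c['k1'],T[:3,3],T[:3,:3])
    p,M,s=pose(); g=cv2.cvtColor(a,cv2.COLOR_BGR2GRAY)
    m=np.uint8(g<thr)*255; w=45; u0,v0=int(ku-w),int(kv-w)
    cs,_=cv2.findContours(m[max(v0,0):v0+2*w,u0:u0+2*w],0,1)
    k=min(cs,key=lambda q:abs(cv2.pointPolygonTest(q,(float(w),float(min(kv,w))),True)) if cv2.contourArea(q)<50 else -cv2.pointPolygonTest(q,(float(w),float(min(kv,w))),True))
    (x,y),rad=cv2.minEnclosingCircle(k); kc=np.array([x+u0,y+max(v0,0)]); print('knob px',kc,rad,cv2.contourArea(k)/np.pi/rad**2)
    kt=onplane(C,[kc],float((p[2]-zk)))[0]*1000; print('knob tool',kt.round(1))
    e=[]
    for v in range(*rows):
        row=np.where(g[v,sl[0]:sl[1]].astype(int)<(thr+55))[0]
        if len(row)>4:
            d=np.diff(g[v,sl[0]:sl[1]].astype(int)); l=np.argmin(d[:30])+sl[0]+.5; h=np.argmax(d[15:])+15+sl[0]+.5; e.append((v,l,h))
    e=np.array(e); Lp=onplane(C,np.c_[e[:,1],e[:,0]],.0007)*1000;Rp=onplane(C,np.c_[e[:,2],e[:,0]],.0007)*1000
    mid=(Lp+Rp)/2; f=np.polyfit(mid[:,0],mid[:,1],1)
    print('slot width',np.median(Rp[:,1]-Lp[:,1]).round(2),'y median',np.median(mid[:,1]).round(2),'slope deg',np.degrees(np.arctan(f[0])).round(1),'x',mid[[0,-1],0].round(1))
    print('y at knob x',np.polyval(f,kt[0]).round(2))
E
python3 - <<'E'
from rel import *
a=cv2.imread('pics/w3.png'); g=cv2.cvtColor(a,cv2.COLOR_BGR2GRAY)
print(g[235,290:350].tolist()); print(g[152,285:345].tolist()); print(g[125:180,313].tolist())
run(a,313,152)
# mass outline left/right by tool-plane
E
```

```text
[173, 171, 173, 173, 174, 173, 171, 172, 172, 172, 175, 171, 175, 174, 173, 172, 172, 173, 174, 170, 156, 118, 82, 67, 68, 67, 66, 68, 65, 64, 68, 67, 66, 69, 67, 67, 65, 65, 67, 73, 91, 127, 156, 173, 175, 174, 171, 173, 175, 174, 173, 172, 174, 172, 175, 172, 171, 174, 174, 172]
[232, 231, 229, 226, 223, 219, 212, 198, 187, 172, 156, 139, 113, 91, 82, 80, 81, 83, 84, 81, 83, 85, 84, 86, 81, 87, 86, 85, 86, 86, 86, 86, 85, 82, 83, 79, 77, 78, 77, 77, 75, 70, 83, 97, 112, 115, 119, 120, 119, 115, 116, 125, 143, 159, 169, 173, 171, 173, 174, 171]
[179, 178, 179, 179, 180, 180, 179, 180, 175, 163, 131, 91, 73, 72, 79, 80, 80, 83, 84, 84, 83, 85, 86, 86, 91, 86, 87, 86, 88, 86, 83, 86, 81, 81, 84, 79, 80, 74, 76, 74, 74, 78, 98, 135, 164, 174, 175, 177, 175, 175, 176, 173, 173, 176, 178]
knob px [321. 149.] 9.999999747378752e-05 0.0
knob tool [52.2  2.1 47.6]
slot width 9.41 y median 1.68 slope deg 5.7 x [26.8  9.5]
y at knob x 5.43
```

```bash
cat > rel.py <<'E'
from h import *
def toolcam():
    c=r.calibration('wrist');T=np.array(c['T_tool_cam']); return (np.array(c['intrinsics']),c['k1'],T[:3,3],T[:3,:3])
def cross(row,u0,u1,t):
    x=row[u0:u1+1].astype(float); i=np.where((x[:-1]-t)*(x[1:]-t)<=0)[0]
    return [u0+j+(x[j]-t)/(x[j]-x[j+1]+1e-9) for j in i]
def slot(a,rows,sl=(300,345),t=120,zt=.0007):
    g=cv2.GaussianBlur(cv2.cvtColor(a,cv2.COLOR_BGR2GRAY),(3,3),0); C=toolcam(); o=[]
    for v in range(*rows):
        c=cross(g[v],*sl,t)
        if len(c)>=2: o.append((v,c[0],c[-1]))
    o=np.array(o); L=onplane(C,np.c_[o[:,1],o[:,0]],zt)*1000; Q=onplane(C,np.c_[o[:,2],o[:,0]],zt)*1000
    print('px',o[[0,-1]].round(1).tolist())
    fl,fr=np.polyfit(L[:,0],L[:,1],1),np.polyfit(Q[:,0],Q[:,1],1)
    print('slopes',np.degrees(np.arctan([fl[0],fr[0]])).round(2),'width',np.median(Q[:,1]-L[:,1]).round(2),'x',L[[0,-1],0].round(1))
    f=(fl+fr)/2; print('mid y at x=0,30,50',np.polyval(f,[0,30,50]).round(2)); return f
E
python3 - <<'E'
from rel import *
a=cv2.imread('pics/w3.png')
f=slot(a,(222,248))
C=toolcam(); p,M,s=pose(); print(p,totool([.532,.1155,.247]))
print('knob',onplane(C,[[312.5,151.5]],p[2]-.247)*1000,'dimple',onplane(C,[[319,302]],.0007)*1000)
g=cv2.cvtColor(a,cv2.COLOR_BGR2GRAY)
# disc outline centre
for v in (255,265,275): print(v,cross(g[v],250,275,130),cross(g[v],365,395,110), g[v,255:270].tolist(), g[v,370:392].tolist())
E
```

```text
px [[222.0, 322.6, 331.3], [247.0, 310.6, 330.0]]
slopes [16.88  1.97] width 9.22 x [26.8 13.8]
mid y at x=0,30,50 [-1.25  3.82  7.2 ]
[0.5659475  0.15662485 0.29463895] [52.5 -4.9 48.3]
knob [[50.75983494 -2.88445302 47.63895415]] dimple [[-17.71449433   0.95852381   0.7       ]]
255 [np.float64(260.76666666669223)] [np.float64(377.24999999996874)] [71, 46, 32, 34, 59, 107, 137, 148, 151, 161, 168, 171, 173, 174, 172] [114, 114, 116, 115, 111, 113, 113, 112, 104, 86, 55, 33, 24, 40, 60, 75, 84, 86, 84, 85, 87, 88]
265 [] [np.float64(367.9999999995), np.float64(368.0), np.float64(369.0), np.float64(372.3333333332778), np.float64(373.5714285715102), np.float64(376.999999999), np.float64(377.0)] [27, 29, 18, 26, 48, 77, 104, 114, 112, 111, 112, 113, 111, 111, 115] [113, 113, 112, 106, 113, 112, 111, 110, 97, 72, 43, 31, 28, 13, 24, 17, 28, 34, 61, 72, 84, 85]
275 [] [np.float64(375.79999999984)] [30, 28, 26, 24, 34, 51, 80, 105, 111, 115, 113, 112, 114, 112, 114] [113, 114, 113, 111, 113, 114, 109, 105, 80, 54, 29, 16, 23, 27, 28, 29, 22, 23, 28, 25, 31, 34]
```

>>> {"method": "jog_arm", "body": {"targets": [{"hand": 1, "tx": 0, "ty": -3, "tz": 0, "twist": 0}, {"hand": 1, "tx": 0, "ty": -5, "tz": 12, "twist": 0}, {"hand": 1, "tx": 0, "ty": -5, "tz": 28, "twist": 0}, {"hand": 1, "tx": 0, "ty": -5, "tz": 42, "twist": 0}, {"hand": 1, "tx": 0, "ty": -5, "tz": 50, "twist": 0}]}}

```text
time_s: 8.38
ee_pos: [0.5678, 0.1529, 0.2405]
orientation: [-0.01, -0.391, 0.921, 0.003]
force: [-0.0, -0.1, -4.1]
opening: 0.675
```

>>> {"method": "jog_arm", "body": {"targets": [{"hand": 1, "tx": 0, "ty": 0, "tz": 8, "twist": 0}, {"hand": 1, "tx": 0, "ty": 0, "tz": 14, "twist": 0}, {"hand": 1, "tx": 0, "ty": 0, "tz": 17, "twist": 0}]}}

```text
time_s: 8.63
ee_pos: [0.5671, 0.1527, 0.2218]
orientation: [-0.011, -0.391, 0.92, 0.003]
force: [0.3, -0.4, -3.1]
opening: 0.676
```

```bash
python3 - <<'E'
from rel import *
p,M,s=pose();print(p,yaw(),M[:,2].round(4)); C=cam('wrist'); a=r.snapshot('wrist'); cv2.imwrite('pics/w4.png',a)
print(s['force'],totool([.532,.1155,.247])); cv2.imwrite('pics/w4c.png',cv2.resize(a[80:330,210:430],None,fx=2.4,fy=2.4,interpolation=cv2.INTER_CUBIC))
E
```

```text
[0.56707832 0.15267665 0.22179233] -133.98193878899642 [-0.0237 -0.0029 -0.9997]
[ 0.26846482 -0.3990178  -3.08212899] [ 51.6  -0.2 -24. ]
```

View pics/w4c.png

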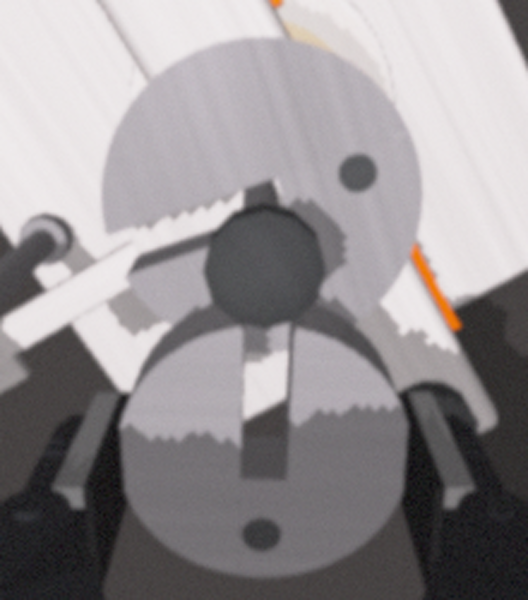

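The crop shows the knob at about full-frame (320,190), just in front of the slot mouth. The slot's middle is at about u=322 at the mouth and u=320 at its end. The lower mass's slot points left in the image, with its dimple at (357,172) in the crop. Next I compute the offset in tool coordinates.

```bash
python3 - <<'E'
from rel import *
C=toolcam(); p,M,s=pose(); f=lambda x,y:(210+x/2.4-.3,80+y/2.4-.3)
z=p[2]
def tp(px,zw,x0):  # intersect with world-height plane, result in tool mm
    W=(C[0],C[1],p+M@C[2],M@C[3]); return (M.T@(onplane(W,[px],zw)[0]-p)*1000).round(2)
print('knob',tp(f(264,265),.247,0),'r',24.6/294*(np.linalg.norm(p+M@C[2]-[.532,.1155,.247]))*1000)
for v,l,h in((335,244,293),(400,243,290),(470,241,288)):
    a=onplane(C,[f(l,v)],.0007)[0]*1000;b=onplane(C,[f(h,v)],.0007)[0]*1000;print('slot',a.round(2),b.round(2),((a+b)/2).round(2))
print('slot end',onplane(C,[f(264,480)],.0007)*1000,'dimple',onplane(C,[f(261,535)],.0007)*1000)
print('disc L/R',onplane(C,[f(120,450),f(406,450)],.0007)*1000, 'top bottom',onplane(C,[f(265,577)],.0007)*1000)
print('stem base',tp(f(263,190),.200,0)); print('stem axis dir',M.T@[0,0,-1])
# lower mass slot
d=tp(f(357,172),.196,0); kk=tp(f(264,265),.247,0)+(M.T@[0,0,-51]); v=M@(kk-d); print('lower slot yaw',np.degrees(np.arctan2(v[1],v[0])))
E
```

```text
knob [ 50.36   1.24 -24.04] r 8.734283731148588
slot [28.19 -2.54  0.7 ] [28.19  6.84  0.7 ] [28.19  2.15  0.7 ]
slot [14.19 -2.86  0.7 ] [14.19  6.44  0.7 ] [14.19  1.79  0.7 ]
slot [-1.97 -3.42  0.7 ] [-1.97  6.23  0.7 ] [-1.97  1.41  0.7 ]
slot end [[-4.38115085  1.30718847  0.7       ]] dimple [[-18.09468164   0.67784573   0.7       ]]
disc L/R [[  2.76595934 -27.93915335   0.7       ]
 [  2.76546312  30.14707938   0.7       ]] top bottom [[-29.13918614   1.54016115   0.7       ]]
stem base [51.63  1.09 23.  ]
stem axis dir [-0.01820616 -0.01489773  0.99972326]
lower slot yaw -29.957954332249756
```

>>> {"method": "jog_arm", "body": {"targets": [{"hand": 1, "tx": 2, "ty": -1.7, "tz": -3, "twist": 0}, {"hand": 1, "tx": 8, "ty": -1.6, "tz": -4, "twist": 0}, {"hand": 1, "tx": 14, "ty": -1.4, "tz": -4, "twist": 0}, {"hand": 1, "tx": 18, "ty": -1.3, "tz": -4, "twist": 0}, {"hand": 1, "tx": 20, "ty": -1.3, "tz": -4, "twist": 0}]}}

```text
time_s: 9.1
ee_pos: [0.5539, 0.137, 0.2272]
orientation: [-0.011, -0.391, 0.92, 0.003]
force: [-0.5, -0.4, -3.9]
opening: 0.675
```

```bash
python3 - <<'E'
from rel import *
p,M,s=pose();print(p,yaw(),M[:,2].round(4),'f tool',(M.T@s['force']).round(2)); a=r.snapshot('wrist'); cv2.imwrite('pics/w5.png',a)
p0=np.array([.56707832,.15267665,.22179233]);print('moved in tool',(M.T@(p-p0)*1000).round(2)); print((M.T@r.sense()['force']).round(2))
cv2.imwrite('pics/w5c.png',cv2.resize(a[120:330,230:410],None,fx=2.8,fy=2.8,interpolation=cv2.INTER_CUBIC))
E
```

```text
[0.55394024 0.13695073 0.22723483] -134.00043365034554 [-0.0222 -0.0021 -0.9998] f tool [0.61 0.03 3.87]
moved in tool [20.53 -1.4  -5.12]
[-0.95 -0.55  3.17]
```

View pics/w5c.png

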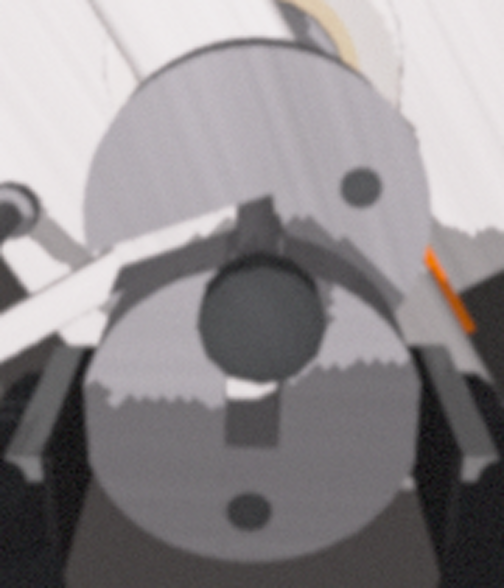

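>>> {"method": "jog_arm", "body": {"targets": [{"hand": 1, "tx": 7, "ty": 0.2, "tz": 0, "twist": 0}, {"hand": 1, "tx": 14, "ty": 0.4, "tz": 0, "twist": 0}, {"hand": 1, "tx": 20, "ty": 0.6, "tz": 0, "twist": 0}, {"hand": 1, "tx": 25, "ty": 0.7, "tz": 0, "twist": 0}, {"hand": 1, "tx": 27, "ty": 0.7, "tz": 0, "twist": 0}]}}

```text
time_s: 9.57
ee_pos: [0.5342, 0.1175, 0.2279]
orientation: [-0.01, -0.391, 0.921, 0.003]
force: [1.7, 1.3, -3.4]
opening: 0.672
```

```bash
python3 - <<'E'
from rel import *
p,M,s=pose();print(p,yaw(),M[:,2].round(4),'f tool',(M.T@s['force']).round(2)); a=r.snapshot('wrist'); cv2.imwrite('pics/w6.png',a)
p0=np.array([.56707832,.15267665,.22179233]);print('moved in tool',(M.T@(p-p0)*1000).round(2)); print((M.T@r.sense()['force']).round(2),r.sense()['joint_pos'].round(2))
cv2.imwrite('pics/w6c.png',cv2.resize(a[120:330,230:410],None,fx=2.8,fy=2.8,interpolation=cv2.INTER_CUBIC))
E
```

```text
[0.53420406 0.11745847 0.22793776] -134.01700754151298 [-0.0218 -0.0017 -0.9998] f tool [-2.14 -0.34  3.35]
moved in tool [48.26 -0.75 -5.37]
[-0.85 -0.64  2.79] [ 0.58 -0.08 -0.07 -0.01 -1.6  -1.35]
```

View pics/w6c.png

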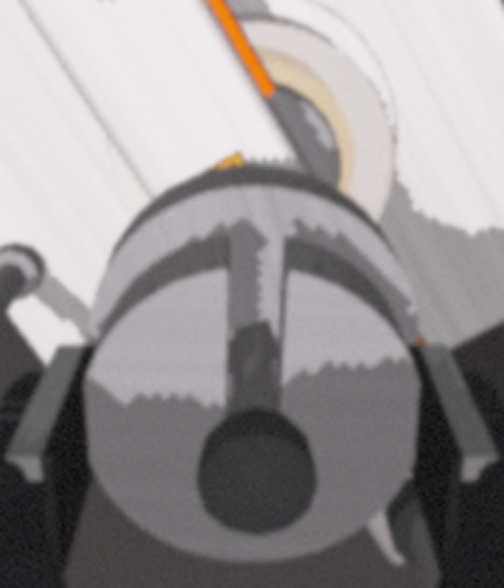

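>>> {"method": "jog_arm", "body": {"targets": [{"hand": 1, "tx": 0.7, "ty": 0.1, "tz": 0, "twist": 0}, {"hand": 1, "tx": 1.3, "ty": 0.1, "tz": 0, "twist": 0}, {"hand": 1, "tx": 1.3, "ty": 0.1, "tz": 0, "twist": 0}]}}

```text
time_s: 9.87
ee_pos: [0.5338, 0.1173, 0.2281]
orientation: [-0.009, -0.391, 0.92, 0.004]
force: [3.7, 2.1, -3.6]
opening: 0.674
```

```bash
cat > st.py <<'E'
from rel import *
p,M,s=pose();print(p,round(yaw(),2),M[:,2].round(4),'f tool',(M.T@s['force']).round(2))
p0=np.array([.56707832,.15267665,.22179233]);print('moved world',((p-p0)*1000).round(2),'tool',(M.T@(p-p0)*1000).round(2)); print('mom',(M.T@s['moment']).round(2))
E
python3 st.py
```

```text
[0.5338394  0.11727711 0.22810453] -134.0 [-2.020e-02 -4.000e-04 -9.998e-01] f tool [-4.13 -1.28  3.56]
moved world [-33.24 -35.4    6.31] tool [48.64 -0.6  -5.62]
mom [ 0.37 -1.43  0.01]
```

>>> {"method": "jog_arm", "body": {"targets": [{"hand": 1, "tx": -1.1, "ty": -0.2, "tz": 0, "twist": 0}, {"hand": 1, "tx": -1.2, "ty": -0.2, "tz": 0, "twist": 6}, {"hand": 1, "tx": -1.2, "ty": -0.2, "tz": 0, "twist": 12}, {"hand": 1, "tx": -1.2, "ty": -0.2, "tz": 0, "twist": 18}, {"hand": 1, "tx": -1.2, "ty": -0.2, "tz": 0, "twist": 20}]}}

```text
time_s: 10.28
ee_pos: [0.5346, 0.1177, 0.2278]
orientation: [-0.011, -0.222, 0.975, 0.002]
force: [0.6, 0.2, -3.4]
opening: 0.676
```

```bash
python3 st.py
```

```text
[0.53456123 0.11771508 0.22781103] -154.32 [-0.0216 -0.0016 -0.9998] f tool [-0.65 -0.14  3.41]
moved world [-32.52 -34.96   6.02] tool [ 44.57 -17.37  -5.26]
mom [ 0.03 -0.11  0.01]
```

>>> {"method": "jog_arm", "body": {"targets": [{"hand": 1, "tx": 0, "ty": 0, "tz": 1, "twist": 6}, {"hand": 1, "tx": 0, "ty": 0, "tz": 2, "twist": 12}, {"hand": 1, "tx": 0, "ty": 0, "tz": 3, "twist": 18}, {"hand": 1, "tx": 0, "ty": 0, "tz": 3, "twist": 20}, {"hand": 1, "tx": 0, "ty": 0, "tz": 3, "twist": 20}]}}

```text
time_s: 10.7
ee_pos: [0.5343, 0.1175, 0.2245]
orientation: [-0.012, -0.049, 0.999, -0.001]
force: [0.1, 0.9, -3.1]
opening: 0.677
```

```bash
python3 st.py
```

```text
[0.53427706 0.11747739 0.22451539] -174.4 [-0.0229 -0.0026 -0.9997] f tool [-0.23  0.91  3.05]
moved world [-32.8  -35.2    2.72] tool [ 36.14 -31.83  -1.88]
mom [-0.   -0.11  0.06]
```

>>> {"method": "jog_arm", "body": {"targets": [{"hand": 1, "tx": 0, "ty": 0, "tz": 1, "twist": 6}, {"hand": 1, "tx": 0, "ty": 0, "tz": 2, "twist": 12}, {"hand": 1, "tx": 0, "ty": 0, "tz": 3, "twist": 17}, {"hand": 1, "tx": 0, "ty": 0, "tz": 3, "twist": 19.5}, {"hand": 1, "tx": 0, "ty": 0, "tz": 3, "twist": 19.5}]}}

```text
time_s: 11.12
ee_pos: [0.5341, 0.1174, 0.2213]
orientation: [-0.012, 0.121, 0.993, -0.003]
force: [-0.4, 1.2, -3.3]
opening: 0.678
```

```bash
python3 st.py; python3 - <<'E'
from rel import *
a=r.snapshot('wrist'); cv2.imwrite('pics/w7.png',a)
cv2.imwrite('pics/w7c.png',cv2.resize(a[100:340,210:430],None,fx=2.4,fy=2.4,interpolation=cv2.INTER_CUBIC))
E
```

```text
[0.53405034 0.11736902 0.22131568] 166.1 [-0.0238 -0.0032 -0.9997] f tool [0.63 1.04 3.34]
moved world [-33.03 -35.31  -0.48] tool [ 23.56 -42.2    1.38]
mom [-0.1  -0.06 -0.02]
```

View pics/w7c.png

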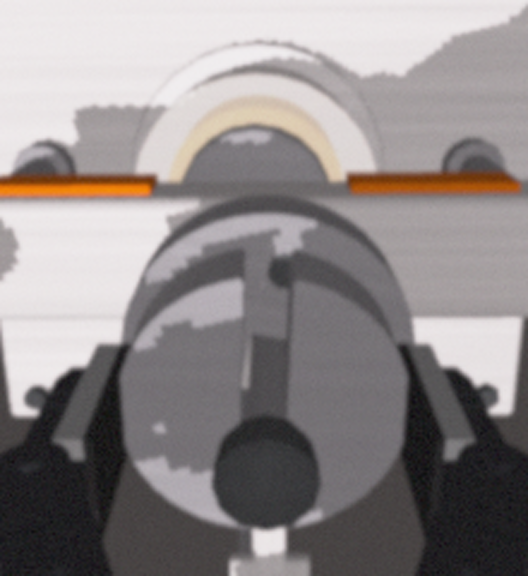

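The slot now points at the front: tool x is parallel to the frame's −x, with the crosshead level in the image, the stem in the slot and the knob at (268,470) in the crop. Forces are about 1 N. I'll lower it gently.

>>> {"method": "jog_arm", "body": {"targets": [{"hand": 1, "tx": 0, "ty": 0.2, "tz": 2, "twist": 0}, {"hand": 1, "tx": 0, "ty": 0.2, "tz": 4, "twist": 0}, {"hand": 1, "tx": 0, "ty": 0.2, "tz": 5.5, "twist": 0}, {"hand": 1, "tx": 0, "ty": 0.2, "tz": 6, "twist": 0}, {"hand": 1, "tx": 0, "ty": 0.2, "tz": 6, "twist": 0}]}}

```text
time_s: 11.58
ee_pos: [0.5339, 0.1175, 0.2151]
orientation: [-0.012, 0.12, 0.993, -0.003]
force: [0.5, 0.6, -4.0]
opening: 0.676
```

```bash
python3 st.py
```

```text
[0.53394428 0.11745402 0.21511923] 166.25 [-0.0239 -0.0034 -0.9997] f tool [-0.45  0.77  3.96]
moved world [-33.13 -35.22  -6.67] tool [ 23.66 -42.02   7.58]
mom [-0.04 -0.22 -0.05]
```

>>> {"method": "jog_arm", "body": {"targets": [{"hand": 1, "tx": 0, "ty": 0, "tz": 0.7, "twist": 0}, {"hand": 1, "tx": 0, "ty": 0, "tz": 1.3, "twist": 0}, {"hand": 1, "tx": 0, "ty": 0, "tz": 1.3, "twist": 0}]}}

```text
time_s: 11.83
ee_pos: [0.5339, 0.1175, 0.2137]
orientation: [-0.012, 0.12, 0.993, -0.003]
force: [0.7, 0.3, -3.3]
opening: 0.677
```

>>> {"method": "jog_arm", "body": {"targets": [{"hand": 1, "tx": 0, "ty": 0, "tz": 0.5, "twist": 0}, {"hand": 1, "tx": 0, "ty": 0, "tz": 0.8, "twist": 0}, {"hand": 1, "tx": 0, "ty": 0, "tz": 0.8, "twist": 0}]}}

```text
time_s: 12.08
ee_pos: [0.534, 0.1175, 0.2131]
orientation: [-0.011, 0.12, 0.993, -0.003]
force: [0.7, 0.1, -2.3]
opening: 0.677
```

```bash
python3 st.py
```

```text
[0.53398497 0.11746186 0.21314808] 166.26 [-0.0235 -0.0033 -0.9997] f tool [-0.75  0.25  2.32]
moved world [-33.09 -35.21  -8.64] tool [ 23.58 -41.99   9.54]
mom [-0.04 -0.23 -0.  ]
```

Contact is just starting, near the predicted 0.2134. One more small step.

>>> {"method": "jog_arm", "body": {"targets": [{"hand": 1, "tx": 0, "ty": 0, "tz": 0.5, "twist": 0}, {"hand": 1, "tx": 0, "ty": 0, "tz": 0.9, "twist": 0}, {"hand": 1, "tx": 0, "ty": 0, "tz": 0.9, "twist": 0}]}}

```text
time_s: 12.33
ee_pos: [0.534, 0.1175, 0.2126]
orientation: [-0.011, 0.12, 0.993, -0.003]
force: [0.2, 0.2, -0.7]
opening: 0.674
```

```bash
python3 st.py
```

```text
[0.5339985  0.11746554 0.21256343] 166.26 [-0.0231 -0.0032 -0.9997] f tool [-0.18  0.29  0.68]
moved world [-33.08 -35.21  -9.23] tool [ 23.57 -41.97  10.1 ]
mom [-0.02  0.01  0.04]
```

>>> {"method": "jog_arm", "body": {"targets": [{"hand": -0.4, "tx": 0, "ty": 0, "tz": 0, "twist": 0}, {"hand": -0.6, "tx": 0, "ty": 0, "tz": 0, "twist": 0}, {"hand": -1, "tx": 0, "ty": 0, "tz": 0, "twist": 0}, {"hand": -1, "tx": 0, "ty": 0, "tz": 0, "twist": 0}, {"hand": -1, "tx": 0, "ty": 0, "tz": 0, "twist": 0}]}}

```text
time_s: 12.75
ee_pos: [0.5341, 0.1174, 0.2129]
orientation: [-0.011, 0.12, 0.993, -0.003]
force: [0.2, 0.5, 0.2]
opening: 0.996
```

```bash
python3 st.py; python3 - <<'E'
from rel import *
a=r.snapshot('wrist'); cv2.imwrite('pics/w8.png',a); b=r.snapshot('scene'); cv2.imwrite('pics/s8.png',b)
A=cv2.resize(a[130:340,210:430],(440,420),interpolation=cv2.INTER_CUBIC)
B=cv2.resize(b[170:260,400:480],(355,400),interpolation=cv2.INTER_CUBIC)
o=np.zeros((420,800,3),np.uint8);o[:,:440]=A;o[:400,442:797]=B;cv2.imwrite('pics/c8.png',o)
E
```

```text
[0.53414722 0.11744044 0.21293023] 166.26 [-0.0225 -0.003  -0.9997] f tool [-0.09  0.55 -0.21]
moved world [-32.93 -35.24  -8.86] tool [ 23.43 -41.97   9.71]
mom [-0.05 -0.01 -0.01]
```

View pics/c8.png

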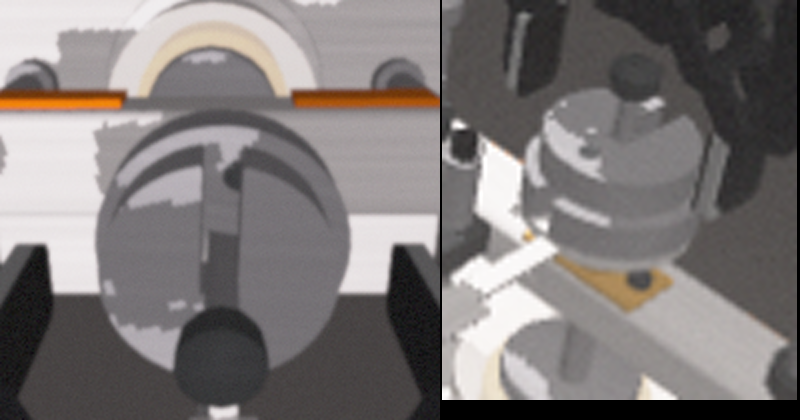

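The jaws are open and clear of the mass. It sits flat on the lower one, with the slot towards the front. I'll retreat straight up, then check.

>>> {"method": "jog_arm", "body": {"targets": [{"hand": -1, "tx": 0, "ty": 0, "tz": -10, "twist": 0}, {"hand": -1, "tx": 0, "ty": 0, "tz": -30, "twist": 0}, {"hand": -1, "tx": 0, "ty": 0, "tz": -60, "twist": 0}, {"hand": -1, "tx": 0, "ty": 0, "tz": -90, "twist": 0}, {"hand": -1, "tx": 0, "ty": 0, "tz": -115, "twist": 0}]}}

```text
time_s: 13.27
ee_pos: [0.5368, 0.1175, 0.331]
orientation: [-0.01, 0.12, 0.993, -0.003]
force: [0.9, 0.5, -0.0]
opening: 0.998
```

>>> {"method": "jog_arm", "body": {"targets": [{"hand": -1, "tx": 30, "ty": 0, "tz": -10, "twist": 0}, {"hand": -1, "tx": 65, "ty": 0, "tz": -20, "twist": 0}, {"hand": -1, "tx": 100, "ty": 0, "tz": -30, "twist": 0}, {"hand": -1, "tx": 130, "ty": 0, "tz": -30, "twist": 0}, {"hand": -1, "tx": 130, "ty": 0, "tz": -30, "twist": 0}]}}

```text
time_s: 13.68
ee_pos: [0.4084, 0.1487, 0.3674]
orientation: [-0.008, 0.118, 0.993, 0.0]
force: [1.6, 0.0, 0.4]
opening: 1.002
```

```bash
python3 - <<'E'
from rel import *
print(pose()[0]); t=r.snapshot('top');cv2.imwrite('pics/t9.png',t);b=r.snapshot('scene');cv2.imwrite('pics/s9.png',b)
t0=cv2.imread('pics/top0.png'); 
A=cv2.resize(t[150:260,145:305],(480,330),interpolation=cv2.INTER_CUBIC); B=cv2.resize(b[165:255,400:480],(311,350),interpolation=cv2.INTER_CUBIC)
D=cv2.resize(t[130:290,330:490],(240,240)); E=cv2.resize(t0[130:290,330:490],(240,240))
o=np.zeros((600,800,3),np.uint8);o[:330,:480]=A;o[:350,485:796]=B;o[355:595,:240]=E;o[355:595,245:485]=D;cv2.imwrite('pics/c9.png',o)
E
```

```text
[0.4083878  0.14869833 0.36741098]
```

View pics/c9.png

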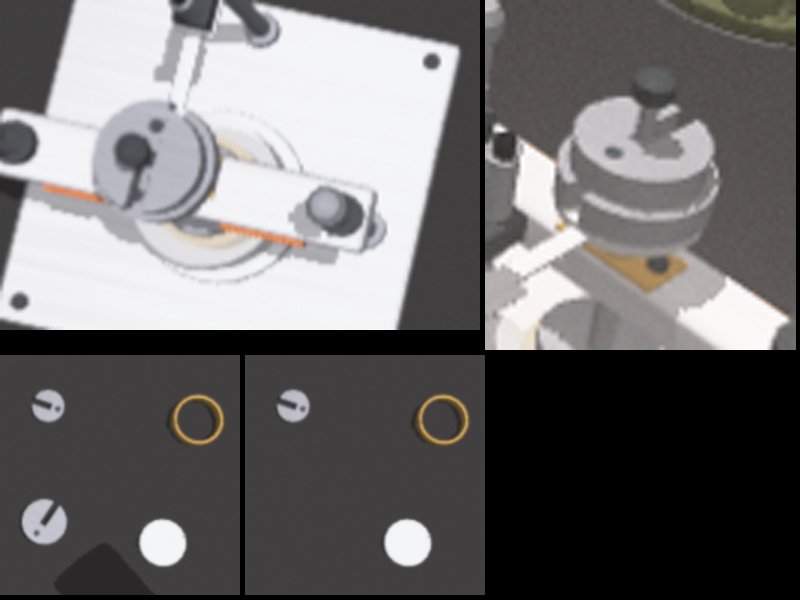

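The top and scene views show the mass flat on the lower one, with its slot to the front and its dimple to the rear. The small mass, ring and stone have not moved.

```bash
python3 -c "
from bench import r
print(r.finish_job(), r.sense()['time_s'])"
```

```text
the job is handed in; nothing more can be done
the job is handed in; nothing more can be done
```

I put the larger mass on the carrier stem, turned its slot to the open front, lowered it onto the lower mass and let go. The job is handed in at about 14 s of the 72 s allowed.

- **Insertion:** I slid it in diagonally, from between the transducer and the +y column, below the knob. I felt for the slot's end wall with about 4 N, backed off to centre it, and turned it about 60° while clear of the lower mass. Forces during the turn were about 1 N.
- **Seating:** Contact began at the predicted height, within about 1 mm. I let go once the stack was carrying most of the weight.
- **Last checks:** The final top and scene views show the mass lying flat with its slot to the front. The small mass, ring and stone look unmoved, and the gripper is open and well clear.
- **Slot direction:** The slot is at about 165° by the tool pose, or about 160° by a rough reading of the top view. The frame's front is at about 167°. The lower mass's slot sits about 17° off the frame's +x, so the two slots are about 165–170° apart rather than exactly opposite.
- **What disagreed:** The top camera put the stem about 3 mm from where I felt it, so I went by the contact and the wrist camera. The tool also drifted to about 1.3° of tilt under load. I measured no gap after release; flatness is judged from the pictures only.

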